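# Eject a spacer ring and stop it with the other finger

## Robot

A 6-joint arm with a two-finger parallel gripper is mounted at the origin on a cart in front of the work surface, level with it; the furniture and walls round the work are solid. World frame = base frame: x ahead of the robot, y to its left, z up, the work surface at z = 0. Lengths are in m, angles in rad, forces in N, time in s.
With the tool pointing down it reaches from about 0.3 to 0.775 m from the base axis. Payload 14.6 kg.
Tool frame: the origin (TCP) lies on the centre line of the jaws, within the pads' length; the fingertips stand 11 mm ahead of it and the grasp point (between the pads) lies 8 mm behind it; y points along the fingers, x is the direction in which the jaws open and shut, and the axes are right-handed (so a half turn about y gives the same grasp; the last joint's range is limited). The gripper opens to 94 mm and grips with 3 to 60 N. Pads are 16 mm wide; open, the fingers measure 119 mm over their backs; the gripper's body (75 mm by 177 mm) begins 78 mm behind the grasp point.
Start: joints at [-1.194, 0.3, 1.521, -0, 1.321, -0.067], TCP at [0.236, -0.497, 0.191] pointing down, gripper open.
Joint ranges: [-3.03, 3.03], [-0.79, 2.21], [0.23, 2.52], [-1.04, 4.18], [0, 3.07], [-2.55, 2.55]. Speed limits (rad/s): [2.22, 2.22, 2.57, 3.14, 3.14, 3.14].

## Interface

Orientations are given as [roll, pitch, yaw] about the fixed x, y, z axes, in that order (R = Rz(yaw) Ry(pitch) Rx(roll)).
In Python, from station import ctrl, imaging gives the robot as it stands. The module is installed in compiled form; this text tells all that it offers.
- The arm moves only by the tool apply_moves, never from a script. Its argument "deltas" is a list of rows, each an object with "dp": the shift along the tool's x, y, z in m, a list of three; "roll": the turn about the tool's y in rad; "grip": the closure, from -1 (fully open) to 1 (shut). In form: [{"dp": [tx, ty, tz], "roll": roll, "grip": grip}, ...]. A call has 1 to 10 rows; each row shifts and turns the commanded pose from where the row before left it, along the tool's axes as they then stand; what a row does not reach is not made up. A row lasts 1/8 s, in which the tool goes at most 62.5 mm and 10.7 degrees, less where a joint would pass 70% of its speed; a pose out of reach is approached as far as the arm can. A call with a gripper value outside its range is refused whole. The fingers move at their own pace and stop on an object; "newtons" is the grip in N (left out, the last holds). Time passes only in rows, so rows that do not move let the fingers close. It gives the time, the measured TCP pose, the force and the opening at its end, in the units of the state.
- ctrl.get_obs(): the state, without advancing time (a new reading comes with each control period).
- imaging.camera(name): name is "scene" or "top" or "wrist"; returns the picture (384x512x3 uint8, blue, green, red); there is no depth.
- imaging.camera_info(name): a dict with "K" (3x3 intrinsics, pixels), "D" ([k1, k2, p1, p2, k3] as OpenCV has them; the pictures are not rectified), "world_from_camera" (4x4, takes a point from camera to world coordinates). Camera axes: x right, y down, z forward; pixel columns grow to the right and rows downward; lengths in m; the calibration is good to about 2 mm. A picture is of the moment at which its call begins: read the wrist's pose just before it. camera_info takes no time and is no camera call; for the wrist camera it gives the pose at the moment of the call.
- ctrl.hand_in(): hands the job in, once; it reports no verdict.
The state is a dict: "time_s": time; "qpos": joint angles; "joint_vel": joint speeds; "tau": joint torques, N m; "ee_pos": TCP position; "eef_rot": TCP orientation; "force": force on the tool from outside, world axes, zero at the start; "moment": the same for the moment, N m; "grip_width": finger opening in m.
Only numpy, scipy, OpenCV 4.12 (cv2) and the standard library are available. Lean on these libraries where they do the work, as an engineer would, in place of code of your own. Each camera call takes 0.05 s, during which the arm holds its last target. There are 200 camera calls.

## Task

A steel spacer ring stands on edge in its seat on the small wooden ramp. With one fingertip press the ramp's spring ejector pad down so that the ring pops over the sill, while the other finger stands in the lane and stops the ring before it rolls off the open lower end. Finish while still holding it like that, the pad kept down and the ring resting on edge against the finger, clear of the sill; do not push the ring out by hand, grip it or lift it, and leave the other tools where they are.

Things in the scene. Friction and masses are not known exactly. Their poses are not given: they have to be found in the camera images.
- ring_ramp: fixed wooden ramp, 137 (x) by 95 (y) mm; origin on the table near the middle of its base, z up. Its lane runs along x at y = -25 mm, 34 mm wide between guide walls 12 mm above its floor, sloping 10 degrees down to -x (roughly towards the robot). Lane floor 30 mm high at x = +35 (the ring's seat), 17 mm at x = -40; the lane's lower end at x = -62 is open, its upper end closed by a back stop
- ring: grey steel spacer ring, 54 mm across, 30 mm wide, 0.14 to 0.28 kg, standing on edge in the lane, free to roll. Origin on its axis at the flat face on the ramp's +y side; z is the ring's axis, level. Seated: axis at ramp x = +31, 56 mm high, top at 83 mm, front at x = +4. Stopped by an upright finger, its axis lies 27 mm uphill of that finger's uphill face
- sill (a point): middle of the round steel sill bar, 3 mm high, across the lane floor at ramp x = +22; it keeps the ring in its seat. A steel lifter bar in the floor under the ring rises as far as the pad goes down; at about 5 to 8 mm the ring tips over the sill and rolls down the lane in well under a second, too fast to be caught afterwards
- pad (a joint): travel of the ejector pad in m: 0 up (at the start), 0.010 fully down; a spring returns it. Pressing takes about 2.5 to 3.5 N at first, 4 to 5 N where the ring goes, 5.5 N fully down, then it stops hard
- pad_top (a point): centre of the top of the ejector pad, a dark steel rectangle 36 (x) by 24 (y) mm on a grey housing beside the lower part of the lane, at ramp x = -40, y = +26. Its top is 46 mm above the table when up, 36 mm when pressed; it moves straight down
- lane_stop (a point): point on the lane floor straight beside the pad (ramp x = -40, y = -25, 17 mm above the table), 51 mm from the pad's centre: a good place for the blocking finger. The lane is open above; a fingertip level with the pad's top hangs 19 to 29 mm above the floor here and stops the ring
- spindle_ring_1: bystander: another grey steel ring, 60 mm across, 20 mm high, lying flat at the right of the table
- setting_block: bystander: white setting block with a black knob, 40x60x46 mm, standing to the right of the ramp
- hexkey_8: bystander: dark hex key, 124 mm long, lying at the front right
- tape_measure: bystander: yellow tape measure, 78x36x61 mm, behind and left of the ramp
- spanner_17: bystander: bright steel spanner, 194 mm long, at the front edge left of the ramp
- pencil: bystander: red pencil, 118 mm long, behind the ramp
- wedge: bystander: wooden wedge, 120x30x24 mm, behind the ramp
Things that resemble listed ones, but are neither listed nor needed, are in the scene too. What is shaped like the ring but purple is not meant.

How it is judged:
On the way, in this order (a step that is already met when the one before it is completed fails the run):
1. a finger presses the pad before the ring has crossed the sill (value of joint pad above 0.0015 m and contact force between the fingers and ring_ramp above 0.1 N and x of ring in the frame of ring_ramp above 0.015 m).
2. the ring has been ejected and is stopped by a finger in the lane while the pad is still down (x of ring in the frame of ring_ramp between -0.05 and 0.013 m and value of joint pad above 0.005 m and contact force between the fingers and ring above 0.04 N and angle between ring's own z axis and vertical between 1.35 and 1.79 rad), for 0.2 s.
At the end, for the whole second after the job is handed in: The ring rests on edge in the lane against a finger, its axis between ramp x = +13 and -50 mm (clear of the sill and short of the open end), 38 to 65 mm above the table, level within 0.22 rad, slower than 20 mm/s, and the pad is held at least 5 mm down (all of step 2 and linear speed of ring below 0.02 m/s and z of ring in the frame of ring_ramp between 0.038 and 0.065 m); the arm keeps its last pose, push and grip.
It fails at once if the ring rolls off the open end of the lane (x of ring in the frame of ring_ramp below -0.058 m).
It fails at once if the ring is lifted: its axis more than 80 mm above the table (z of ring in the frame of ring_ramp above 0.08 m).
It fails at once if the ring is tipped over (angle between ring's own z axis and vertical below 1.1 rad or angle between ring's own z axis and vertical above 2.04 rad).
It fails at once if the ring is pushed out of its seat without the ejector pad pressed (x of ring in the frame of ring_ramp between 0.014 and 0.02 m and value of joint pad below 0.002 m).
It fails at once if one of the other tools is moved more than 20 mm (distance of any of spindle_ring_1, setting_block, tape_measure, spanner_17, pencil from where it was at the start of the episode above 0.02 m).
It also fails if it takes over 32 s, if anything falls off the work surface, if the arm or the gripper's body presses on something with over 40 N, if the wrist force passes 120 N, or if a joint passes its speed limit or range.

## Working session

There is one attempt and no reset: what is moved stays moved. The work goes in short steps, Python scripts to look and compute and a tool call to move; the robot and the scene stay as the last step left them, time stands still between calls to the robot, and variables do not carry over. Pictures are saved under pics/ and viewed, about 8 in all and at most 12, crops included, and the job is handed in when it is done.

Besides the shell and the picture viewer there is one more tool, called after "Emit:" in YAML: its name, and indented under it one key for each argument. apply_moves: Moves the arm, as the interface text tells. Its arguments: {"type":"object","properties":{"deltas":{"type":"array"},"newtons":{"type":"number"}},"required":["deltas"]}

```bash
mkdir -p pics; cat > h.py <<'E'
import numpy as np, cv2
from station import ctrl, imaging
from scipy.spatial.transform import Rotation as R
def ray(info,uv):
    K=np.array(info["K"]);D=np.array(info["D"]);T=np.array(info["world_from_camera"])
    p=cv2.undistortPoints(np.array([[uv]],float),K,D)[0,0]
    return T[:3,3],T[:3,:3]@np.array([p[0],p[1],1])
def atz(info,uv,z):
    o,d=ray(info,uv);return o+d*(z-o[2])/d[2]
def proj(info,P):
    T=np.linalg.inv(np.array(info["world_from_camera"]))
    return cv2.projectPoints(np.array(P,float).reshape(-1,3),cv2.Rodrigues(T[:3,:3])[0],T[:3,3],np.array(info["K"]),np.array(info["D"]))[0][:,0]
E
python3 - <<'E'
from h import *
o=ctrl.get_obs();print(o)
for n in("scene","top"):
    cv2.imwrite(f"pics/{n}.png",imaging.camera(n));i=imaging.camera_info(n);print(n,np.round(i["world_from_camera"],3).tolist(),np.round(i["K"],1).tolist())
E
```

```text
{'time_s': 0.0, 'qpos': array([-1.19363079e+00,  3.00494272e-01,  1.52158912e+00,  2.28633302e-05,
        1.32072569e+00, -6.66006497e-02]), 'joint_vel': array([ 0.00015461,  0.00039084,  0.00022206,  0.00223572,  0.00111508,
       -0.00010017]), 'tau': array([-8.33677841e-04, -5.31810486e+01, -3.52738130e+01,  7.07760570e-02,
        2.44419387e-02, -1.21148064e-04]), 'ee_pos': array([ 0.23603446, -0.4964551 ,  0.19037024]), 'eef_rot': array([-1.57069328e+00,  1.21225850e-03, -1.12703575e+00]), 'force': array([-0.29249933, -0.16837624,  0.11006767]), 'moment': array([-0.02615324, -0.01950878,  0.03529493]), 'grip_width': 0.09385773454435974}
scene [[0.832, -0.374, 0.411, 0.043], [-0.555, -0.564, 0.611, -0.993], [0.003, -0.736, -0.676, 0.917], [0.0, 0.0, 0.0, 1.0]] [[472.6, 0.0, 259.7], [0.0, 472.6, 193.0], [0.0, 0.0, 1.0]]
top [[-0.008, -0.998, 0.056, 0.465], [-1.0, 0.008, 0.002, -0.196], [-0.002, -0.056, -0.998, 1.326], [0.0, 0.0, 0.0, 1.0]] [[439.8, 0.0, 257.0], [0.0, 439.8, 192.1], [0.0, 0.0, 1.0]]
```

View pics/top.png

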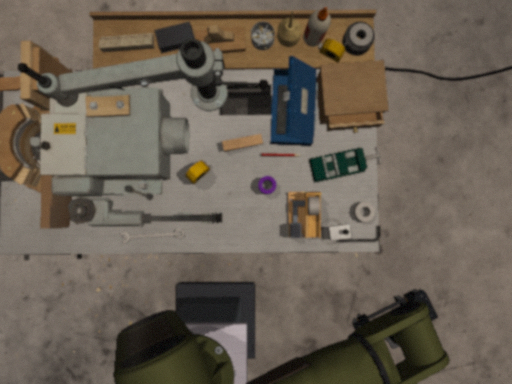

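View pics/scene.png

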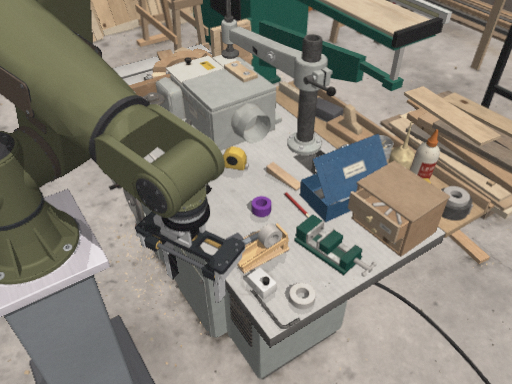

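The top view shows the ramp at about (303,215) with the grey ring in its lane at (314,206). The things it could be confused with are the purple ring at (267,185), the flat grey ring at (363,211) and the tape rolls at (263,35) and (359,38). I choose (314,206), because it stands on edge in the ramp, and will check it in a close crop.

```bash
python3 - <<'E'
from h import *
a=cv2.imread("pics/top.png")[180:250,270:390]
a=cv2.resize(a,None,fx=6,fy=6,interpolation=cv2.INTER_CUBIC)
cv2.imwrite("pics/topc.png",a)
i=imaging.camera_info("top")
for uv in((303,215),(314,206),(292,230)):print(atz(i,uv,0.04))
E
```

```text
[ 0.468607   -0.32775557  0.04      ]
[ 0.49460953 -0.36024154  0.04      ]
[ 0.4252275  -0.29511478  0.04      ]
```

View pics/topc.png

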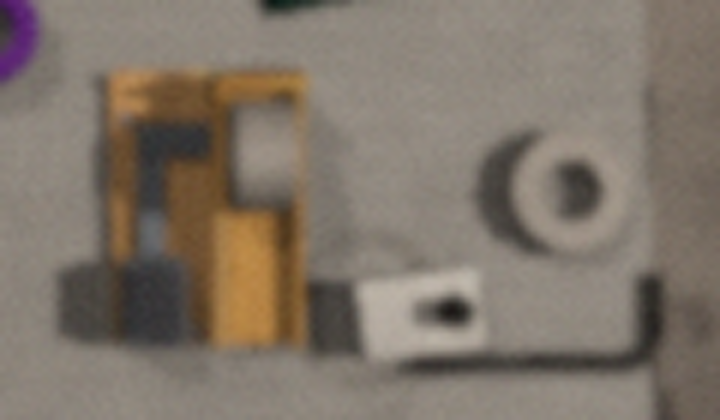

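The crop confirms the choice. The ramp spans about (288..321, 192..238), with the grey ring standing on edge in the lane at the top right. The dark pad and housing are at the lower left, at (295.5,230.5), and ramp yaw is about 0. The setting block and hex key lie just to the right. I'll move above it, turning the jaws along world y.

Emit:
apply_moves:
  deltas:
    - {"dp":[-0.0116,0,0.04],"roll":0,"grip":-1}
    - {"dp":[-0.0116,0,0.04],"roll":0,"grip":-1}
    - {"dp":[-0.0116,0,0.04],"roll":0,"grip":-1}
    - {"dp":[-0.0116,0,0.04],"roll":0,"grip":-1}
    - {"dp":[-0.0116,0,0.04],"roll":0,"grip":-1}
    - {"dp":[-0.0116,0,0.04],"roll":0,"grip":-1}
    - {"dp":[0,0,0],"roll":0.148,"grip":-1}
    - {"dp":[0,0,0],"roll":0.148,"grip":-1}
    - {"dp":[0,0,0],"roll":0.148,"grip":-1}
    - {"dp":[0,0,0],"roll":0,"grip":-1}

```text
time_s: 1.35
ee_pos: [0.4229, -0.3307, 0.1907]
eef_rot: [-1.571, 0.0, -1.57]
force: [-0.6, 0.5, 0.2]
grip_width: 0.0939
```

```bash
python3 - <<'E'
from h import *
i=imaging.camera_info("wrist");a=imaging.camera("wrist")
import pickle;pickle.dump(i,open("w1.pkl","wb"))
cv2.imwrite("pics/w1.png",a);cv2.imwrite("pics/w1b.png",cv2.resize(a,(800,600),interpolation=cv2.INTER_CUBIC))
o=ctrl.get_obs();print(o["time_s"],o["ee_pos"],o["eef_rot"],o["force"]);print(np.round(i["world_from_camera"],3),i["K"])
E
```

```text
1.4 [ 0.42292539 -0.33073069  0.19073544] [-1.57113764e+00  3.24305738e-04 -1.56777941e+00] [ 0.35367486  0.26118766 -0.15366664]
[[ 0.003 -0.961 -0.276  0.503]
 [-1.    -0.003 -0.    -0.33 ]
 [-0.001  0.276 -0.961  0.385]
 [ 0.     0.     0.     1.   ]] [[295.80086734   0.         258.90352076]
 [  0.         295.80086734 190.37614059]
 [  0.           0.           1.        ]]
```

View pics/w1b.png

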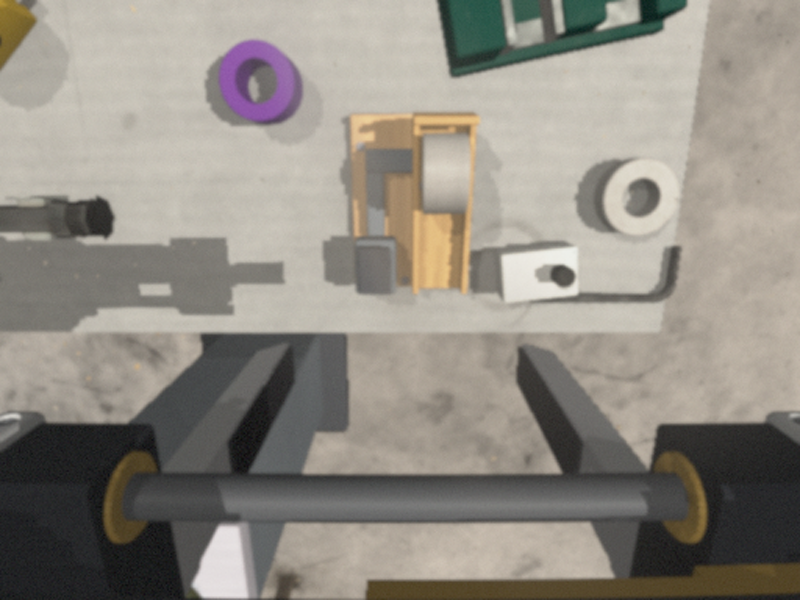

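The wrist view shows the ramp between (350,113) and (478,295), with the pad around (376,262) and the grey ring at (446,172) in this 800-px view. The fingers are just below the ramp. I'll enlarge the pad region.

```bash
python3 - <<'E'
from h import *
a=cv2.imread("pics/w1.png")[65:195,215:315]
cv2.imwrite("pics/w1c.png",cv2.resize(a,None,fx=4.6,fy=4.6,interpolation=cv2.INTER_CUBIC)) if 0 else cv2.imwrite("pics/w1c.png",cv2.resize(a,None,fx=4.5,fy=4.5,interpolation=cv2.INTER_CUBIC))
E
```

```text
(no output)
```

View pics/w1c.png

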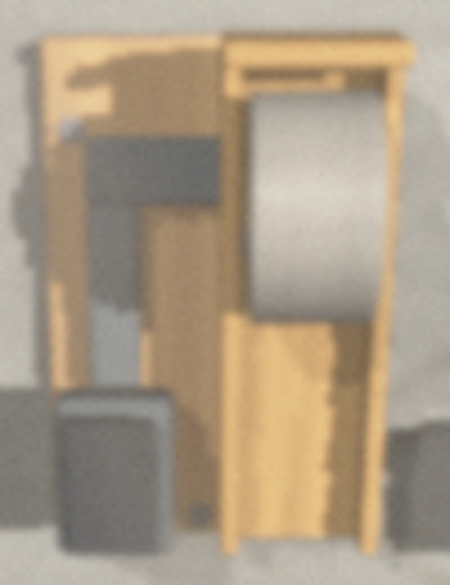

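```bash
python3 - <<'E'
from h import *
import pickle;i=pickle.load(open("w1.pkl","rb"))
f=lambda u,v,z:atz(i,(215+(u+.5)/4.5-.5,65+(v+.5)/4.5-.5),z).round(4)
print("pad",f(108,482,.046),[f(u,v,.046) for u,v in((62,415),(155,415),(62,548),(155,548))])
print("lane L/R low end",f(240,548,.025),f(362,548,.025))
print("lane L/R up",f(240,100,.045),f(390,70,.045))
print("ring top L/R",f(250,200,.083),f(386,200,.083))
it=imaging.camera_info("top")
print("top pad",atz(it,(270+153/6-.4,180+303/6-.4),.046))
# predict overlay check
for yaw in(0,):
  o=np.array([.464,-.331,0])
E
```

```text
pad [ 0.4286 -0.3059  0.046 ] [array([ 0.4461, -0.2944,  0.046 ]), array([ 0.4462, -0.3183,  0.046 ]), array([ 0.4107, -0.2935,  0.046 ]), array([ 0.4108, -0.318 ,  0.046 ])]
lane L/R low end [ 0.4051 -0.3411  0.025 ] [ 0.4052 -0.3754  0.025 ]
lane L/R up [ 0.5231 -0.3393  0.045 ] [ 0.5301 -0.3754  0.045 ]
ring top L/R [ 0.5    -0.3406  0.083 ] [ 0.5001 -0.3705  0.083 ]
top pad [ 0.42505419 -0.30363627  0.046     ]
```

The pad's measured size of 24 x 35.5 mm and the 51 mm from pad to lane both match the description, and yaw is about 0. I'll set the gap to about 38.5 mm, so the finger centres are 51 mm apart, and descend to 6 mm above the pad.

Emit:
apply_moves:
  deltas:
    - {"dp":[0.001,0,0.005],"roll":0,"grip":0.18}
    - {"dp":[0,0.025,0],"roll":0,"grip":0.18}
    - {"dp":[0,0.025,0],"roll":0,"grip":0.18}
    - {"dp":[0,0.025,0],"roll":0,"grip":0.18}
    - {"dp":[0,0.025,0],"roll":0,"grip":0.18}
    - {"dp":[0,0.015,0],"roll":0,"grip":0.18}
    - {"dp":[0,0.01,0],"roll":0,"grip":0.18}
    - {"dp":[0,0,0],"roll":0,"grip":0.18}
    - {"dp":[0,0,0],"roll":0,"grip":0.18}

```text
time_s: 2.52
ee_pos: [0.4284, -0.3321, 0.0667]
eef_rot: [-1.57, -0.001, -1.571]
force: [0.6, 0.6, -0.6]
grip_width: 0.0387
```

```bash
python3 - <<'E'
from h import *
i=imaging.camera_info("wrist");o=ctrl.get_obs();a=imaging.camera("wrist")
print(o["time_s"],o["ee_pos"],o["eef_rot"],o["force"],o["grip_width"])
P=[o["ee_pos"]+[0,0,-.011],[.428,-.306,.046],[.428,-.357,.017]];print(proj(i,P))
cv2.imwrite("pics/w2.png",cv2.resize(a[120:384,120:400],(800,600*264*800//(280*600)),interpolation=cv2.INTER_CUBIC)[:600] if 0 else cv2.resize(a[150:384,110:410],(768,599),interpolation=cv2.INTER_CUBIC))
E
```

```text
2.525 [ 0.42835253 -0.33208757  0.06668516] [-1.56994856e+00 -7.62186374e-04 -1.57083116e+00] [ 0.64963306  0.62509385 -0.57993339] 0.038711425214443505
[[260.10879954 217.97755746]
 [226.35087918 213.79079364]
 [288.59667273 202.17738668]]
```

View pics/w2.png

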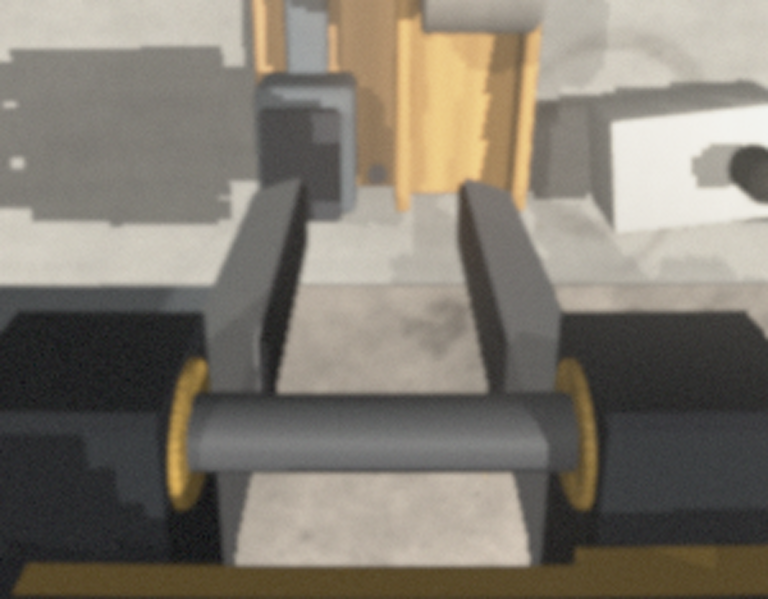

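The wrist view shows the left fingertip over the pad, at about (285,185), with the pad around (300,160). The right fingertip is in the lane at about (484,185), between the walls at 400 and 530. The layout is right, so I'll descend gently and watch the force.

Emit:
apply_moves:
  deltas:
    - {"dp":[0,0.003,0],"roll":0,"grip":0.18}
    - {"dp":[0,0.003,0],"roll":0,"grip":0.18}
    - {"dp":[0,0.002,0],"roll":0,"grip":0.18}
    - {"dp":[0,0.001,0],"roll":0,"grip":0.18}
    - {"dp":[0,0,0],"roll":0,"grip":0.18}

```text
time_s: 3.2
ee_pos: [0.428, -0.3318, 0.0569]
eef_rot: [-1.571, 0.0, -1.571]
force: [-0.3, -0.4, 0.8]
grip_width: 0.0386
```

Emit:
apply_moves:
  deltas:
    - {"dp":[0,0.0015,0],"roll":0,"grip":0.18}
    - {"dp":[0,0.0015,0],"roll":0,"grip":0.18}
    - {"dp":[0,0,0],"roll":0,"grip":0.18}

```text
time_s: 3.58
ee_pos: [0.428, -0.3318, 0.0538]
eef_rot: [-1.571, 0.0, -1.571]
force: [-0.1, -0.6, -0.1]
grip_width: 0.0387
```

```bash
python3 - <<'E'
from h import *
o=ctrl.get_obs();print(o["time_s"],o["ee_pos"],o["force"],o["moment"])
i=imaging.camera_info("wrist");a=imaging.camera("wrist")
cv2.imwrite("pics/w3.png",cv2.resize(a[60:294,110:410],(768,599),interpolation=cv2.INTER_CUBIC))
E
```

```text
3.575 [ 0.42796576 -0.33176326  0.05380377] [-0.07410551 -0.55258857 -0.05500186] [ 0.01335356  0.02088371 -0.0515594 ]
```

View pics/w3.png

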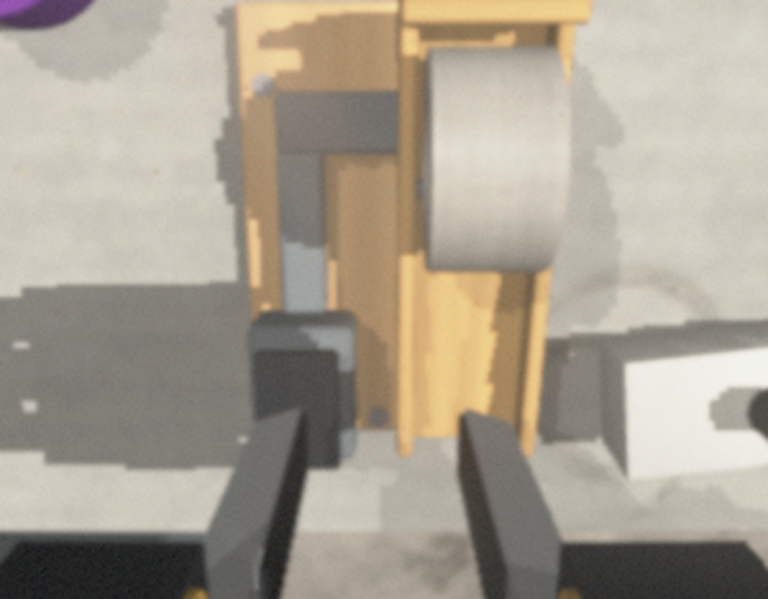

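```bash
python3 - <<'E'
from h import *
i=imaging.camera_info("wrist");tcp=ctrl.get_obs()["ee_pos"]
px=lambda u,v:(110+(u+.5)/2.56-.5,60+(v+.5)/2.56-.5)
for z in(.036,.046,.056,.066,.076):
  print(z,[atz(i,px(*p),z)[:2].round(4)-tcp[:2].round(4) for p in((305,410),(461,410),(272,420),(500,420))], "pad",atz(i,px(299,408),z).round(3))
P=[tcp+[dx,dy,-.011] for dx in(-.008,.008) for dy in(.0193,.0318,-.0193,-.0318)]+[[.428,-.306,.046]]
print((proj(i,P)-[110,60])*2.56)
E
```

```text
0.036 [array([-0.0043,  0.024 ]), array([-0.0042, -0.0228]), array([-0.0075,  0.0341]), array([-0.0074, -0.0347])] pad [ 0.424 -0.306  0.036]
0.046 [array([-0.0003,  0.0229]), array([-0.0002, -0.0217]), array([-0.0034,  0.0325]), array([-0.0033, -0.033 ])] pad [ 0.428 -0.307  0.046]
0.056 [array([0.0037, 0.0219]), array([ 0.0037, -0.0206]), array([0.0007, 0.031 ]), array([ 0.0008, -0.0313])] pad [ 0.432 -0.308  0.056]
0.066 [array([0.0076, 0.0208]), array([ 0.0077, -0.0195]), array([0.0048, 0.0294]), array([ 0.0049, -0.0296])] pad [ 0.436 -0.309  0.066]
0.076 [array([0.0116, 0.0197]), array([ 0.0117, -0.0183]), array([0.009 , 0.0278]), array([ 0.0091, -0.028 ])] pad [ 0.44  -0.311  0.076]
[[318.33841516 429.82036212]
 [275.69711666 429.7184943 ]
 [450.12188168 430.02722405]
 [492.7536852  430.05921069]
 [317.1306216  378.20188482]
 [273.61122786 378.11564576]
 [451.63226889 378.41637475]
 [495.14156129 378.46892058]
 [294.20887786 408.16579637]]
```

No contact yet. The visible tip edges suggest the tips stand slightly higher than the nominal height, so I'll continue in small steps.

Emit:
apply_moves:
  deltas:
    - {"dp":[0,0.0015,0],"roll":0,"grip":0.18}
    - {"dp":[0,0,0],"roll":0,"grip":0.18}

```text
time_s: 3.88
ee_pos: [0.428, -0.3318, 0.0523]
eef_rot: [-1.571, 0.0, -1.571]
force: [0.3, 0.6, 0.2]
grip_width: 0.0384
```

Emit:
apply_moves:
  deltas:
    - {"dp":[0,0.0015,0],"roll":0,"grip":0.18}
    - {"dp":[0,0,0],"roll":0,"grip":0.18}

```text
time_s: 4.12
ee_pos: [0.428, -0.3318, 0.0508]
eef_rot: [-1.571, 0.0, -1.571]
force: [-0.2, -0.2, 0.5]
grip_width: 0.0387
```

Emit:
apply_moves:
  deltas:
    - {"dp":[0,0.0015,0],"roll":0,"grip":0.18}
    - {"dp":[0,0,0],"roll":0,"grip":0.18}

```text
time_s: 4.38
ee_pos: [0.428, -0.3318, 0.0493]
eef_rot: [-1.571, 0.0, -1.571]
force: [0.2, -0.0, 0.5]
grip_width: 0.0384
```

```bash
python3 - <<'E'
from h import *
i=imaging.camera_info("scene");a=imaging.camera("scene");tcp=ctrl.get_obs()["ee_pos"]
P=[tcp+[dx,dy,-.011] for dx in(-.008,.008) for dy in(.0193,.0318,-.0193,-.0318)]+[[.428,-.306,.046]]
p=proj(i,P);c=p.mean(0).astype(int);print(c)
x0,y0=c[0]-50,c[1]-45
print(((p-[x0,y0])*6).round())
b=cv2.resize(a[y0:y0+90,x0:x0+110],None,fx=6,fy=6,interpolation=cv2.INTER_CUBIC)
cv2.imwrite("pics/s2.png",b)
E
```

```text
[238 245]
[[267. 256.]
 [251. 237.]
 [317. 316.]
 [333. 336.]
 [300. 240.]
 [284. 221.]
 [350. 299.]
 [367. 319.]
 [275. 226.]]
```

View pics/s2.png

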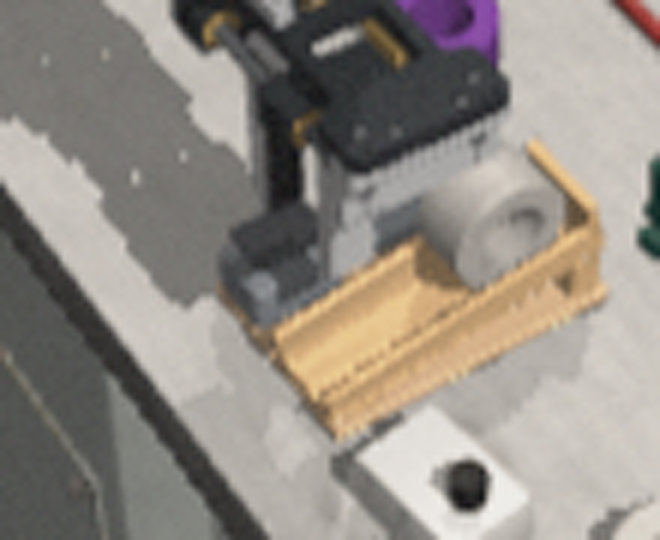

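The scene view shows the pad still up at about (270,232) and the ring seated at (500,225). The lane finger's tip is at about (345,278), roughly 18 mm above where the nominal tip should be (about 340,318). So the tips are still above the pad, and I'll continue down in small force-watched steps.

Emit:
apply_moves:
  deltas:
    - {"dp":[0,0.0015,0],"roll":0,"grip":0.18}
    - {"dp":[0,0.0015,0],"roll":0,"grip":0.18}
    - {"dp":[0,0,0],"roll":0,"grip":0.18}

```text
time_s: 4.8
ee_pos: [0.428, -0.3317, 0.0463]
eef_rot: [-1.571, 0.0, -1.571]
force: [0.7, 0.1, 0.0]
grip_width: 0.0387
```

Emit:
apply_moves:
  deltas:
    - {"dp":[0,0.0015,0],"roll":0,"grip":0.18}
    - {"dp":[0,0,0],"roll":0,"grip":0.18}

```text
time_s: 5.05
ee_pos: [0.428, -0.3318, 0.0448]
eef_rot: [-1.571, 0.0, -1.571]
force: [0.3, -0.0, 0.2]
grip_width: 0.0388
```

Emit:
apply_moves:
  deltas:
    - {"dp":[0,0.0015,0],"roll":0,"grip":0.18}
    - {"dp":[0,0,0],"roll":0,"grip":0.18}

```text
time_s: 5.3
ee_pos: [0.428, -0.3318, 0.0433]
eef_rot: [-1.571, 0.0, -1.571]
force: [1.3, -0.1, -0.4]
grip_width: 0.0385
```

Emit:
apply_moves:
  deltas:
    - {"dp":[0,0.0015,0],"roll":0,"grip":0.18}
    - {"dp":[0,0,0],"roll":0,"grip":0.18}

```text
time_s: 5.55
ee_pos: [0.428, -0.3318, 0.0418]
eef_rot: [-1.571, 0.0, -1.571]
force: [-0.8, -0.7, -0.5]
grip_width: 0.0386
```

Emit:
apply_moves:
  deltas:
    - {"dp":[0,0.0015,0],"roll":0,"grip":0.18}
    - {"dp":[0,0,0],"roll":0,"grip":0.18}

```text
time_s: 5.8
ee_pos: [0.428, -0.3317, 0.0403]
eef_rot: [-1.571, 0.0, -1.571]
force: [0.3, -0.3, -0.7]
grip_width: 0.0387
```

Emit:
apply_moves:
  deltas:
    - {"dp":[0,0.0015,0],"roll":0,"grip":0.18}
    - {"dp":[0,0,0],"roll":0,"grip":0.18}

```text
time_s: 6.05
ee_pos: [0.428, -0.3318, 0.0388]
eef_rot: [-1.571, 0.0, -1.571]
force: [0.1, -0.0, 0.4]
grip_width: 0.0384
```

```bash
python3 - <<'E'
from h import *
a=imaging.camera("wrist");s=imaging.camera("scene")
A=cv2.resize(a[80:230,180:330],(400,400),interpolation=cv2.INTER_CUBIC)
S=cv2.resize(s[205:275,200:270],(400,400),interpolation=cv2.INTER_CUBIC)
cv2.imwrite("pics/ws4.png",np.hstack([A,S]))
E
```

```text
(no output)
```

View pics/ws4.png

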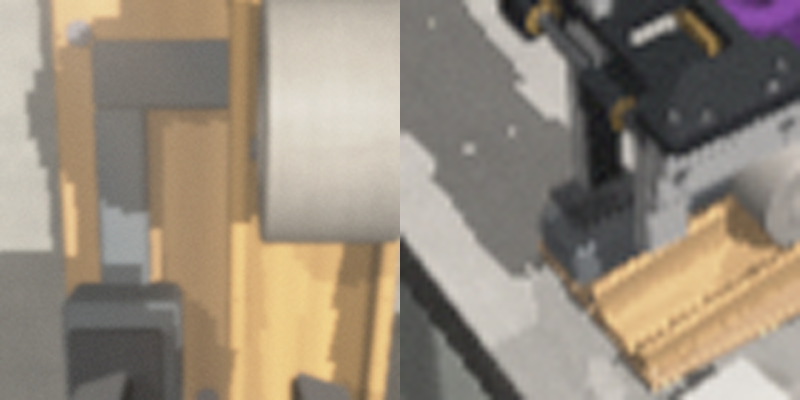

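```bash
python3 - <<'E'
from h import *
i=imaging.camera_info("scene");w=imaging.camera_info("wrist");tcp=ctrl.get_obs()["ee_pos"]
s=400/70
for z in(.03,.036,.04,.046,.052,.058,.064):
  P=[[tcp[0]+dx,tcp[1]-dy,z] for dx,dy in((-.008,.0318),(.008,.0318),(-.008,.0193))]+[[tcp[0],tcp[1]+.0255,z]]
  print(z,((proj(i,P)-[200,205])*s+[400,0]).round().tolist(),((proj(w,P)-[180,80])*400/150).round().tolist())
print("pad corners",((proj(i,[[.428+a*.018,-.306+b*.012,z] for z in(.046,.036) for a,b in((-1,-1),(-1,1),(1,1),(1,-1))])-[200,205])*s+[400,0]).round().tolist())
print("pad corners wrist",((proj(w,[[.428+a*.018,-.306+b*.012,z] for z in(.046,.036) for a,b in((-1,-1),(-1,1),(1,1),(1,-1))])-[180,80])*400/150).round().tolist())
E
```

```text
0.03 [[649.0, 305.0], [681.0, 288.0], [634.0, 286.0], [595.0, 211.0]] [[328.0, 398.0], [330.0, 343.0], [283.0, 398.0], [121.0, 371.0]]
0.036 [[649.0, 295.0], [681.0, 279.0], [633.0, 276.0], [594.0, 202.0]] [[331.0, 407.0], [333.0, 351.0], [285.0, 406.0], [119.0, 379.0]]
0.04 [[649.0, 289.0], [681.0, 273.0], [633.0, 270.0], [594.0, 196.0]] [[333.0, 413.0], [336.0, 356.0], [286.0, 413.0], [117.0, 384.0]]
0.046 [[649.0, 280.0], [681.0, 264.0], [633.0, 261.0], [594.0, 187.0]] [[336.0, 422.0], [339.0, 365.0], [288.0, 422.0], [114.0, 393.0]]
0.052 [[648.0, 271.0], [681.0, 254.0], [632.0, 251.0], [593.0, 177.0]] [[340.0, 433.0], [343.0, 373.0], [291.0, 433.0], [112.0, 403.0]]
0.058 [[648.0, 261.0], [681.0, 245.0], [632.0, 242.0], [593.0, 168.0]] [[344.0, 443.0], [347.0, 383.0], [293.0, 443.0], [109.0, 413.0]]
0.064 [[648.0, 252.0], [680.0, 235.0], [632.0, 233.0], [592.0, 158.0]] [[348.0, 455.0], [352.0, 393.0], [295.0, 455.0], [106.0, 424.0]]
pad corners [[572.0, 221.0], [543.0, 186.0], [614.0, 152.0], [643.0, 186.0], [573.0, 237.0], [544.0, 202.0], [615.0, 168.0], [644.0, 202.0]]
pad corners wrist [[161.0, 457.0], [70.0, 457.0], [63.0, 327.0], [159.0, 327.0], [163.0, 440.0], [76.0, 440.0], [70.0, 315.0], [161.0, 315.0]]
```

The images now put the tips at about z 0.052, roughly 13 mm behind the reported TCP height rather than 11 mm ahead of it. The pad's uphill edge at wrist row 328 means the pad is still up. I expect contact near TCP z of about 0.031 and will continue, guided by force.

Emit:
apply_moves:
  deltas:
    - {"dp":[0,0.0015,0],"roll":0,"grip":0.18}
    - {"dp":[0,0.0015,0],"roll":0,"grip":0.18}
    - {"dp":[0,0,0],"roll":0,"grip":0.18}

```text
time_s: 6.52
ee_pos: [0.4279, -0.3317, 0.0358]
eef_rot: [-1.571, 0.0, -1.571]
force: [-0.6, -0.3, 0.5]
grip_width: 0.0384
```

Emit:
apply_moves:
  deltas:
    - {"dp":[0,0.0015,0],"roll":0,"grip":0.18}
    - {"dp":[0,0,0],"roll":0,"grip":0.18}

```text
time_s: 6.78
ee_pos: [0.428, -0.3318, 0.0343]
eef_rot: [-1.571, 0.0, -1.571]
force: [0.3, 0.2, -0.3]
grip_width: 0.0385
```

Emit:
apply_moves:
  deltas:
    - {"dp":[0,0.0015,0],"roll":0,"grip":0.18}
    - {"dp":[0,0,0],"roll":0,"grip":0.18}

```text
time_s: 7.02
ee_pos: [0.4279, -0.3318, 0.0328]
eef_rot: [-1.571, 0.0, -1.571]
force: [0.6, -1.3, -0.5]
grip_width: 0.0385
```

Emit:
apply_moves:
  deltas:
    - {"dp":[0,0.0015,0],"roll":0,"grip":0.18}
    - {"dp":[0,0,0],"roll":0,"grip":0.18}

```text
time_s: 7.28
ee_pos: [0.4281, -0.3319, 0.0315]
eef_rot: [-1.571, -0.0, -1.571]
force: [-0.2, -0.4, 3.3]
grip_width: 0.0385
```

Contact: 3.3 N at TCP z 0.0315, as predicted. I'll check from the moment that it is the pad finger pressing.

```bash
python3 - <<'E'
from h import *
for k in range(4):
  o=ctrl.get_obs();print(o["time_s"],o["ee_pos"].round(4),o["force"].round(2),o["moment"].round(3));imaging.camera("top")
E
```

```text
7.275 [ 0.4281 -0.3319  0.0315] [-0.2  -0.43  3.31] [ 0.142  0.034 -0.017]
7.325 [ 0.4281 -0.3319  0.0316] [-1.25  0.12  1.65] [0.172 0.081 0.002]
7.375 [ 0.4281 -0.3319  0.0316] [-0.49  0.23  1.66] [0.106 0.057 0.02 ]
7.425 [ 0.4281 -0.3319  0.0316] [ 0.71 -0.    2.77] [ 0.162  0.151 -0.016]
```

Emit:
apply_moves:
  deltas:
    - {"dp":[0,0.0015,0],"roll":0,"grip":0.18}
    - {"dp":[0,0,0],"roll":0,"grip":0.18}

```text
time_s: 7.72
ee_pos: [0.4281, -0.3319, 0.0299]
eef_rot: [-1.571, -0.0, -1.571]
force: [-0.4, 0.4, 3.9]
grip_width: 0.0388
```

The moment about x is positive, so the load is on the +y (pad) finger. The pad is about 2 mm down and moving with a spring-like force. I'll press on through ejection.

Emit:
apply_moves:
  deltas:
    - {"dp":[0,0.0015,0],"roll":0,"grip":0.18}
    - {"dp":[0,0.0015,0],"roll":0,"grip":0.18}
    - {"dp":[0,0.0015,0],"roll":0,"grip":0.18}
    - {"dp":[0,0.0015,0],"roll":0,"grip":0.18}
    - {"dp":[0,0,0],"roll":0,"grip":0.18}
    - {"dp":[0,0,0],"roll":0,"grip":0.18}
    - {"dp":[0,0,0],"roll":0,"grip":0.18}
    - {"dp":[0,0,0],"roll":0,"grip":0.18}

```text
time_s: 8.72
ee_pos: [0.428, -0.3318, 0.024]
eef_rot: [-1.571, -0.0, -1.571]
force: [0.9, -0.7, 4.5]
grip_width: 0.0386
```

```bash
python3 - <<'E'
from h import *
a=imaging.camera("wrist");s=imaging.camera("scene")
for k in range(4):
  o=ctrl.get_obs();print(o["time_s"],o["ee_pos"].round(4),o["force"].round(2),o["moment"].round(3));imaging.camera("top")
A=cv2.resize(a[80:230,180:330],(400,400),interpolation=cv2.INTER_CUBIC)
S=cv2.resize(s[205:275,200:270],(400,400),interpolation=cv2.INTER_CUBIC)
cv2.imwrite("pics/ws5.png",np.hstack([A,S]))
E
```

```text
8.825 [ 0.4281 -0.3319  0.024 ] [ 0.36 -0.16  4.38] [ 0.033 -0.115 -0.023]
8.875 [ 0.428  -0.3319  0.024 ] [ 1.33 -0.06  3.75] [ 0.02  -0.145 -0.025]
8.925 [ 0.428  -0.3318  0.024 ] [ 1.07 -0.47  4.2 ] [-0.006 -0.078 -0.014]
8.975 [ 0.428  -0.3319  0.024 ] [ 0.81 -1.22  4.28] [-0.095 -0.095 -0.079]
```

View pics/ws5.png

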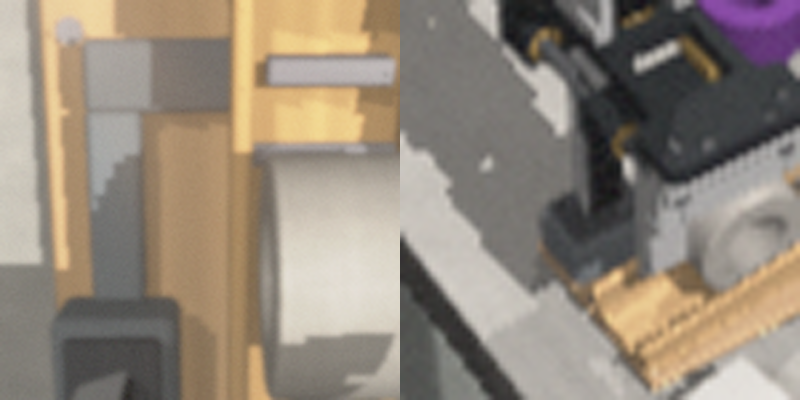

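The ring has gone over the sill, which shows at wrist rows 55–85. It now lies downhill against the finger at rows 147–397, standing on edge with its axis level, and the pad is down about 8 mm. I'll do a quick numeric check of ring position and stillness before handing in.

```bash
python3 - <<'E'
from h import *
w=imaging.camera_info("wrist")
a=imaging.camera("wrist").astype(int)
for k in range(7):imaging.camera("top")
b=imaging.camera("wrist").astype(int)
d=np.abs(a-b)[80:230,270:330].mean();n=np.abs(a-b)[80:230,180:230].mean();print("diff ring",d,"static",n)
th=np.linspace(0,2*np.pi,181)
for rx in(.013,0,-.005,-.01,-.02):
  zc=.030+(rx-.035)*np.tan(np.radians(10))+.027/np.cos(np.radians(10))
  P=[[.468+rx+.027*np.cos(t),-.356,zc+.027*np.sin(t)] for t in th]
  v=(proj(w,P)[:,1]-80)*400/150;print(rx,round(zc,3),"rows",v.min().round(),v.max().round())
o=ctrl.get_obs();print(o["time_s"],o["ee_pos"],o["force"])
E
```

```text
diff ring 1.483074074074074 static 1.6458666666666666
0.013 0.054 rows 70.0 331.0
0 0.051 rows 134.0 385.0
-0.005 0.05 rows 158.0 405.0
-0.01 0.049 rows 180.0 425.0
-0.02 0.048 rows 224.0 462.0
9.475 [ 0.42803208 -0.33183494  0.02397844] [ 0.80425705 -1.22114426  4.33625738]
```

The ring axis is at ramp x of about -3 mm against about -5 mm expected for finger contact. It is on edge and motionless, since its image difference is no more than the static background's. Handing in.

```bash
python3 -c "
from h import *
print(ctrl.hand_in())"
```

```text
the job is handed in; nothing more can be done
None
```

I pressed the ejector pad with the +y finger. The ring popped over the sill and came to rest on edge against the other finger in the lane, and I handed the job in at about 9.5 s in that pose. `hand_in()` gave no verdict.

**Last checks:**
- **Pad:** it is about 8 mm down, judged from first contact at TCP z of about 0.032 to the final 0.024. The upward force is about 4.3 N, slightly under the 5 N or so I expected.
- **Ring:** its axis is at ramp x of about -3 mm (about -5 expected at the finger) and roughly 50 mm above the table. Two frames about 0.4 s apart show no movement.
- **Other tools:** I touched none of them, as far as I could tell.

**What disagreed:**
- **Fingertip height:** contact came with the TCP about 25 mm lower than the stated fingertip length implied. I went by the images and the force instead.
- **Ring push on the finger:** it was too small to separate from the force noise of about 0.7 N. That contact rests on the ring's measured position and the fact that it stays put on the slope.
- **Moment about x:** it fell to about zero after ejection, where pad pressing alone should leave it clearly positive. The drop tracked a noisy sideways force reading, and I did not resolve the cause.

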